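# Free the stuck stopper of the waste bottle

## Robot

A 6-joint arm with a two-finger parallel gripper is mounted at the origin on the work surface. World frame = base frame: x ahead of the robot, y to its left, z up, the work surface at z = 0. Lengths are in mm, angles in rad, forces in N, time in s.
With the tool pointing down it reaches from about 275 to 1000 mm from the base axis. Payload 8.4 kg.
Tool frame: the origin (TCP) lies between the finger pads; the fingertips stand 17 mm ahead of it and the grasp point (between the pads) lies 2 mm behind it (r.tcp_to_tips is the distance from the TCP to the fingertips, in mm); z points along the fingers, y is the line along which they close (so a half turn about z gives the same grasp; the last joint's range is limited). The gripper opens to 85 mm and grips with 20 to 120 N. Pads are 22 mm wide; open, the fingers measure 114 mm over their backs; the gripper's body (76 mm by 85 mm) begins 54 mm behind the grasp point. The pads swing forward as they close: fully open they stand 13 mm farther back than shut.
Start: joints at [-1.123, 0.353, 1.633, -0, 1.155, -0.002], TCP at [271.74, -562.837, 226.481] pointing down, gripper open.
Joint ranges: [-2.63, 2.63], [-0.92, 2.1], [0.06, 2.66], [-1.3, 4.44], [0, 2.69], [-3.02, 3.02]. Speed limits (rad/s): [2.22, 2.22, 2.79, 3.14, 3.14, 3.14].

## Interface

Orientations are given as [roll, pitch, yaw] about the fixed x, y, z axes, in that order (R = Rz(yaw) Ry(pitch) Rx(roll)).
In Python, from rig import r gives the robot as it stands. The module is installed in compiled form; this text tells all that it offers.
- The arm moves only by the tool apply_moves, never from a script. Its argument "series" is text: rows parted by semicolons, each of 7 numbers parted by spaces: the shift along the tool's x, y, z in cm, then the turn, a rotation vector about the tool's x, y, z in rad, then the gripper's target within -1 to 1 (shut at 1, half-way at 0, fully open at -1). In form: tx ty tz rx ry rz fingers; .... A call has exactly 10 rows; each row shifts and turns the commanded pose from where the row before left it, along the tool's axes as they then stand; what a row does not reach is not made up. A row lasts 1/12 s, in which the tool goes at most 41.7 mm and 7.16 degrees, less where a joint would pass 70% of its speed; a pose out of reach is approached as far as the arm can. A call with a gripper value outside its range is refused whole. The fingers move at their own pace and stop on an object; "squeeze" is the grip in N (left out, the last holds). Time passes only in rows, so rows that do not move let the fingers close, or fill a call up. It gives the time, the measured TCP pose, the force and the opening at its end, in the units of the state.
- r.sense(): the state, without advancing time (a new reading comes with each control period).
- r.grab_frame(name): name is "scene" or "top"; returns the picture (480x640x3 uint8, blue, green, red); there is no depth.
- r.camera_info(name): a dict with "K" (3x3 intrinsics, pixels), "extrinsics" (4x4, takes a point from camera to world coordinates). Camera axes: x right, y down, z forward; pixel columns grow to the right and rows downward; lengths in mm; the calibration is good to about 2 mm. A picture is of the moment at which its call begins. camera_info takes no time and is no camera call.
- r.sign_off(): hands the job in, once; it reports no verdict.
The state is a dict: "clock": time; "qpos": joint angles; "qvel": joint speeds; "joint_efforts": joint torques, N m; "eef_pos": TCP position; "tcp_rot": TCP orientation; "contact_force": force on the tool from outside, world axes, zero at the start; "wrist_torque": the same for the moment, N m; "opening": opening from 0.0 (shut) to 1.0 (fully open).
Only numpy, scipy, OpenCV 4.12 (cv2) and the standard library are available. Lean on these libraries where they do the work, as an engineer would, in place of code of your own. Each camera call takes 0.05 s, during which the arm holds its last target. There are 200 camera calls.

## Task

The red taper stopper of the clamped yellow waste bottle is stuck. Twist it by its wing until it breaks loose, either way round, then pull it straight up out of the neck and set it down gently in the metal tray, without dropping it. Leave the amber jar, the blue tube rack and the small yellow pot where they stand, and let go of the stopper.

Things in the scene. Friction and masses are not known exactly. Their poses are not given: they have to be found in the camera images.
- bottle: Yellow waste bottle, 95 mm across, neck rim 143 mm above the bench, in a steel bench clamp (130 mm square base) bolted down: neither moves. The red stopper sits in it. Origin: on the bench under the bottle's axis; z up, x along the stopper's wing at the start. Bottle and tray may each be on the left or the right.
- stopper_center (a point): Centre of the loose red stopper, 0.16 kg, 90 mm tall: on its axis, 45 mm above its underside (150 mm above the bench while seated). From below: three-lugged foot 44 mm across (14 mm high), taper 44 to 52 mm across (30 mm), flange 58 mm across (6 mm), wing (40 mm). z: up to the wing; x: along the wing. Seated, its lowest 38 mm are in the neck. It stands upright on its foot.
- stopper_wing (a point): Centre of the stopper's wing, the upright flat grip on top: 50 mm long (x), 12 mm thick (y), 40 mm tall (z); 70 mm above the stopper's underside, 25 mm above stopper_center. The flange's top is 20 mm below this point. Grip it across its thickness, firmly.
- seat (a joint): Angle by which the stopper has turned its seat, rad: 0 at the start, counter-clockwise from above positive, about 0.04 of play; stays. Stuck, the stopper cannot be pulled straight out; turning takes 0.15 N m. Over about 30 degrees from the start, either way, it is loose and lifts out with 1 mm of play. Aim for 45 (stop at 60); turned back before it is out, it catches again.
- tray: Bare metal open tray, loose, 0.8 kg, outside 170 mm (x) by 210 mm (y), 22 mm tall, walls and floor about 4 mm thick. Origin: centre of its underside.
- jar_center (a point): Centre of an amber jar with a black lid, 54 mm across, 85 mm tall, loose; bystander.
- rack_center (a point): Centre of a blue tube rack with three green-capped tubes, 80 mm (x) by 170 mm (y), block 45 mm tall, caps up to 76 mm, loose; bystander.
- pot_center (a point): Centre of a small yellow pot with a red lid, 68 mm across, 90 mm tall, loose; bystander.
Not all that is in view belongs to the job. There is more than one size of the part that bears stopper_center; the job needs the smaller. What is shaped like the bottle but green is not meant.

How it is judged (in metres and radians):
On the way, in this order (a step that is already met when the one before it is completed fails the run):
1. the stopper is twisted loose while still down in the neck (seat turned by more than 0.4 rad either way) ((value of joint seat above 0.4 rad or value of joint seat below -0.4 rad) and z of stopper_center in the frame of bottle below 0.158 m and horizontal distance between stopper_center and bottle below 0.01 m), for 0.1 s.
2. the stopper is out of the neck (lifted by more than 40 mm) (z of stopper_center in the frame of bottle above 0.19 m), for 0.1 s.
At the end, for the whole second after the job is handed in: The stopper rests in the tray, released and at rest: its centre over the tray's floor (within 75 mm along x and 95 mm along y of the tray's middle), 10 to 65 mm above the tray's underside, standing or lying. Bystanders within 30 mm of where they stood (x of stopper_center in the frame of tray between -0.075 and 0.075 m and y of stopper_center in the frame of tray between -0.095 and 0.095 m and z of stopper_center in the frame of tray between 0.01 and 0.065 m and contact force between stopper and tray above 0.3 N and linear speed of stopper below 0.03 m/s and angular speed of stopper below 0.3 rad/s); the robot touches nothing.
It fails at once if the amber jar is moved by more than 30 mm (distance of jar_center from where it was at the start of the episode above 0.03 m).
It fails at once if the tube rack is moved by more than 30 mm (distance of rack_center from where it was at the start of the episode above 0.03 m).
It fails at once if the small pot is moved by more than 30 mm (distance of pot_center from where it was at the start of the episode above 0.03 m).
It fails at once if the stopper is dropped or thrown (faster than 0.7 m/s with the fingers off it) (linear speed of stopper above 0.7 m/s and contact force between the fingers and stopper below 0.05 N).
It also fails if it takes over 48 s, if anything falls off the work surface, if the arm or the gripper's body presses on something with over 40 N, if the wrist force passes 120 N, or if a joint passes its speed limit or range.

## Working session

There is one attempt and no reset: what is moved stays moved. The work goes in short steps, Python scripts to look and compute and a tool call to move; the robot and the scene stay as the last step left them, time stands still between calls to the robot, and variables do not carry over. Pictures are saved under pics/ and viewed, on a budget of 10 in all, crops included, one or two more only if the job needs it, and the job is handed in when it is done.

Besides the shell and the picture viewer there is one more tool, called after "Request:" as a command line: name --argument value ..., lists and objects as JSON in quotes. apply_moves: Moves the arm, as the interface text tells. Its arguments: {"type":"object","properties":{"series":{"type":"string"},"squeeze":{"type":"number"}},"required":["series"]}

```bash
mkdir -p pics; python3 - <<'E'
from rig import r
import cv2,numpy as np
for n in("scene","top"):
    im=r.grab_frame(n); cv2.imwrite(f"pics/{n}0.png",im)
    c=r.camera_info(n); print(n,np.round(c["K"],1).tolist(),np.round(c["extrinsics"],3).tolist())
print(r.sense())
E
```

```text
scene [[468.2, 0.0, 315.9], [0.0, 468.2, 244.0], [0.0, 0.0, 1.0]] [[0.548, 0.686, -0.479, 994.529], [0.837, -0.451, 0.311, -295.793], [-0.003, -0.571, -0.821, 914.191], [0.0, 0.0, 0.0, 1.0]]
top [[508.9, 0.0, 320.1], [0.0, 508.9, 237.2], [0.0, 0.0, 1.0]] [[-0.01, -0.997, 0.079, 443.176], [-1.0, 0.01, -0.006, 13.816], [0.005, -0.079, -0.997, 1221.435], [0.0, 0.0, 0.0, 1.0]]
{'clock': 0.1, 'qpos': array([-1.12340800e+00,  3.53557302e-01,  1.63406125e+00, -1.89302177e-06,
        1.15521713e+00, -2.41073457e-03]), 'qvel': array([ 0.00039561, -0.00218215, -0.0016627 , -0.00258219, -0.00073111,
       -0.0001056 ]), 'joint_efforts': array([ 2.01030933e-03, -6.06354547e+01, -3.42820394e+01,  8.52312269e-05,
        4.04889099e-03,  1.36267778e-05]), 'eef_pos': array([ 271.54395338, -562.44161581,  225.84961326]), 'tcp_rot': array([-3.14034963e+00, -1.26566718e-06,  4.49799823e-01]), 'contact_force': array([ 0.47228175, -0.82554387,  0.57384226]), 'wrist_torque': array([ 0.0323231 ,  0.0441884 , -0.02212584]), 'opening': 0.9958838264659788}
```

View pics/scene0.png

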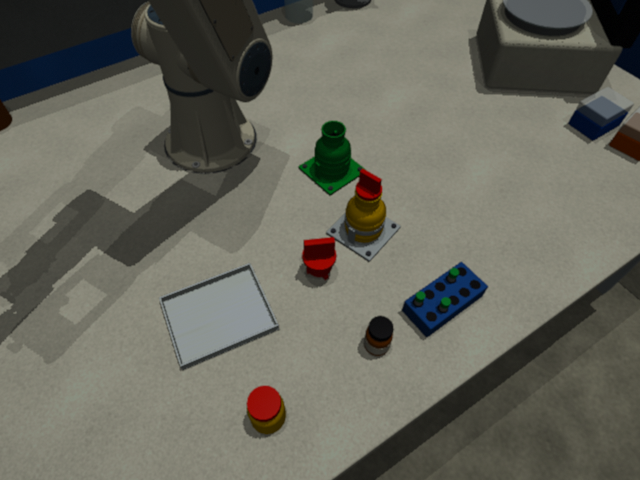

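View pics/top0.png

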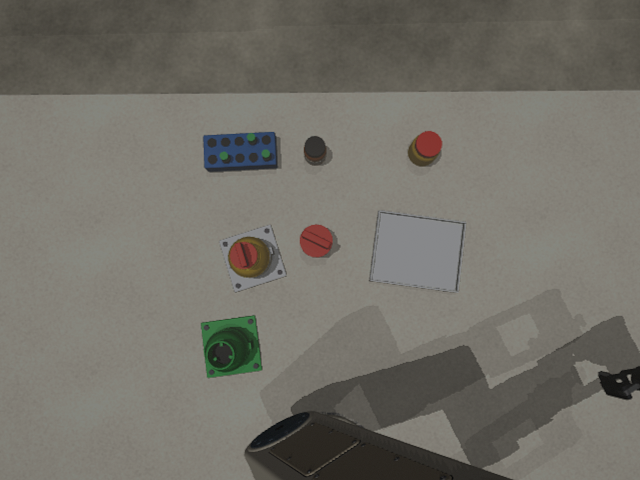

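The scene view shows the yellow bottle with its stopper at (368,188), a bigger loose red stopper at (319,258), the tray at (218,315), the pot at (265,408), the jar at (379,335), the rack at (446,298) and a green decoy bottle at (333,155).
In the top view, three things could be taken for the stopper: the red part in the yellow bottle (243,255), the loose larger red stopper (316,241) and the red pot lid (428,145). I choose (243,255), because it sits in the yellow clamped bottle. Next is a close crop to check.

```bash
cat >h.py <<'E'
import numpy as np,cv2
from rig import r
def ray(n,uv):
    c=r.camera_info(n);T=np.array(c["extrinsics"]);d=np.linalg.inv(np.array(c["K"]))@[uv[0],uv[1],1]
    return T[:3,3],T[:3,:3]@d
def onz(n,uv,z):
    o,d=ray(n,uv);return o+d*(z-o[2])/d[2]
def red(im):
    h=cv2.cvtColor(im,cv2.COLOR_BGR2HSV);return (((h[...,0]<8)|(h[...,0]>172))&(h[...,1]>130)&(h[...,2]>50)).astype(np.uint8)*255
E
python3 - <<'E'
from h import *
t=cv2.imread("pics/top0.png");s=cv2.imread("pics/scene0.png")
a=cv2.resize(t[225:295,210:290],(400,350),interpolation=cv2.INTER_CUBIC);b=cv2.resize(s[155:225,330:410],(400,350),interpolation=cv2.INTER_CUBIC)
cv2.imwrite("pics/crop.png",np.hstack([a,b]))
m=red(t);n,l,st,ce=cv2.connectedComponentsWithStats(m)
for i in range(1,n):
    if st[i,4]>80: print(st[i],ce[i],onz("top",ce[i],175)[:2])
h=cv2.cvtColor(t,cv2.COLOR_BGR2HSV)
w=((h[...,1]<40)&(h[...,2]>120)).astype(np.uint8)
w[:200]=0;w[310:]=0;w[:,:200]=0;w[:,480:]=0
for c in cv2.findContours(w,0,2)[0]:
    if cv2.contourArea(c)>800:
        R=cv2.minAreaRect(c);print(R)
        P=np.array([onz("top",p,10)[:2] for p in cv2.boxPoints(R)]);print(P.round().tolist(),P.mean(0),np.linalg.norm(np.diff(P,axis=0),axis=1))
E
```

```text
[416 131  26  26 513] [428.45419103 143.50877193] [ 721.01907771 -220.97213386]
[300 225  32  32 783] [315.65261814 240.26181354] [520.01469805  17.2564094 ]
[230 242  27  27 511] [243.01565558 254.94911937] [491.17774331 166.82909375]
((339.5000305175781, 254.5), (108.99998474121094, 278.99993896484375), 90.0)
[[632.0, 294.0], [625.0, -376.0], [365.0, -367.0], [372.0, 292.0]] [498.67994001 -39.13211384] [670.36695734 260.18312482 659.08805591]
```

View pics/crop.png

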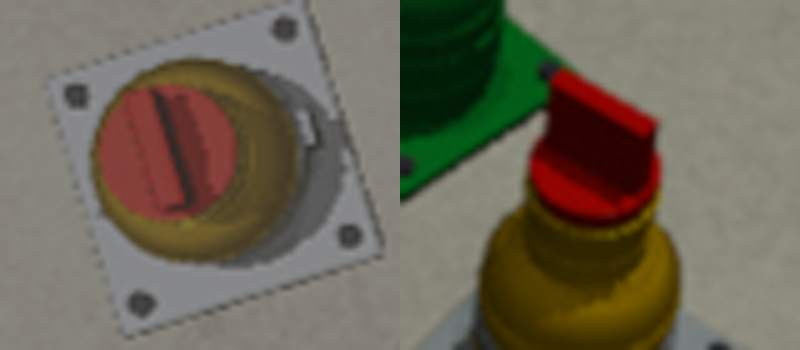

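The crop confirms it: the stopper in the yellow bottle has its flange centred at about px (243,255). The wing's top face is centred at about (240.5,254.4) and runs along (36,118) in the crop.

```bash
python3 - <<'E'
from h import *
px=lambda x,y:((x+.5)/5-.5+210,(y+.5)/5-.5+225)
sx=lambda x,y:((x-400+.5)/5-.5+330,(y+.5)/5-.5+155)
print("flange",onz("top",px(167,152),155))
C=[onz("top",px(*p),195)[:2] for p in[(122,92),(152,88),(187,205),(160,212)]]
print("wing top",np.mean(C,0)); d=(C[2]+C[3]-C[0]-C[1])/2;print("len",np.linalg.norm(d),"yaw",np.arctan2(d[1],d[0]),"th",np.linalg.norm(C[0]-C[1]))
A,B=onz("scene",sx(553,73),195),onz("scene",sx(655,125),195);print("scene wing top",A,B,(A+B)/2,np.arctan2(*(B-A)[[1,0]]),np.linalg.norm(B-A))
base=[onz("top",px(*p),8)[:2] for p in[(52,78),(303,-2),(382,255),(127,337)]];print("base",np.mean(base,0),[np.linalg.norm(base[i]-base[i-1]) for i in range(4)])
t=cv2.imread("pics/top0.png");g=cv2.cvtColor(t,cv2.COLOR_BGR2HSV)
w=((g[...,1]<45)&(g[...,2]>135)).astype(np.uint8);w=cv2.morphologyEx(w,cv2.MORPH_OPEN,np.ones((5,5)))
for c in cv2.findContours(w[:,340:500].copy(),0,2)[0]:
    R=cv2.minAreaRect(c)
    if cv2.contourArea(c)>2000:
        print([R[0][0]+340,R[0][1]],R[1],R[2]);P=np.array([onz("top",p+[340,0],10)[:2] for p in cv2.boxPoints(R)]);print(P.round(),P.mean(0))
cor=[onz("top",p,22)[:2] for p in[(378,211),(465,221),(457,292),(370,281)]];print("tray eye",np.mean(cor,0),[np.linalg.norm(cor[i]-cor[i-1]) for i in range(4)])
E
```

```text
flange [491.9888624  169.78611527 155.        ]
wing top [491.35700359 168.68573909]
len 50.193575886728404 yaw -2.8418055975538348 th 12.19812241328687
scene wing top [466.0810512  159.04789709 195.        ] [513.04302345 176.78828506 195.        ] [489.56203733 167.91809107 195.        ] 0.3611888191292705 50.20107770599953
base [491.61010211 167.92123361] [np.float64(128.63133642830593), np.float64(125.58739908904926), np.float64(128.6757931112698), np.float64(126.68525213927848)]
[417.3448028564453, 251.02322387695312] (82.00104522705078, 65.66118621826172) 7.431407928466797
[[ 440. -116.]
 [ 596. -139.]
 [ 568. -334.]
 [ 413. -309.]] [ 504.47461097 -224.49172039]
tray eye [ 503.39479536 -222.48776548] [np.float64(166.89697515146463), np.float64(207.75625876962778), np.float64(169.12578514003553), np.float64(205.71817657190454)]
```

Estimates from two views agree: stopper (491,168.5), wing yaw about 0.31, tray centre (504,-223), sizes right (50/12 mm wing, about 168 by 207 mm tray). I'll approach with tool yaw 0.31, then twist counter-clockwise towards the wrist's neutral.

Request:
apply_moves --series "2.5 -2.7 -0.3 0 0 0 -1;2.5 -2.7 -0.3 0 0 0 -1;2.5 -2.7 -0.3 0 0 0 -1;2.5 -2.7 -0.3 0 0 0 -1;2.5 -2.7 -0.3 0 0 0 -1;2.5 -2.7 -0.3 0 0 0 -1;2.5 -2.7 -0.3 0 0 0 -1;2.5 -2.7 -0.3 0 0 0 -1;2.5 -2.7 -0.3 0 0 0 -1;2.5 -2.7 -0.3 0 0 0 -1" --squeeze 80

```text
clock: 0.93
eef_pos: [379.4, -209.2, 256.5]
tcp_rot: [-3.141, 0.0, 0.449]
contact_force: [0.9, -0.1, -0.1]
opening: 1.001
```

Request:
apply_moves --series "2.5 -2.7 -0.3 0 0 0 -1;2.5 -2.7 -0.3 0 0 0 -1;2.5 -2.7 -0.3 0 0 0 -1;2.5 -2.7 -0.3 0 0 0 -1;2.5 -2.7 -0.3 0 0 0 -1;2.5 -2.7 -0.3 0 0 0 -1;2.5 -2.7 -0.3 0 0 0 -1;2.5 -2.7 -0.3 0 0 0 -1;0 0 0 0 0 0.07 -1;0 0 0 0 0 0.07 -1"

```text
clock: 1.77
eef_pos: [465.9, 72.6, 280.3]
tcp_rot: [-3.141, 0.0, 0.311]
contact_force: [-0.2, -0.5, 0.1]
opening: 0.998
```

Request:
apply_moves --series "0.9 -1.4 0.5 0 0 0 -1;0.9 -1.4 0.5 0 0 0 -1;0.9 -1.4 0.5 0 0 0 -1;0.9 -1.4 0.5 0 0 0 -1;0.9 -1.4 0.5 0 0 0 -1;0.8 -1.36 0.5 0 0 0 -1;0 0 0.5 0 0 0 -1;0 0 0.5 0 0 0 -1;0 0 0 0 0 0 -1;0 0 0 0 0 0 -1"

```text
clock: 2.6
eef_pos: [490.2, 165.4, 240.1]
tcp_rot: [3.141, 0.001, 0.309]
contact_force: [0.2, -0.1, -0.0]
opening: 1.002
```

```bash
python3 - <<'E'
from h import *
t=r.grab_frame("top");s=r.grab_frame("scene")
a=cv2.resize(t[215:295,200:290],(405,360),interpolation=cv2.INTER_CUBIC);b=cv2.resize(s[125:225,320:420],(360,360),interpolation=cv2.INTER_CUBIC)
cv2.imwrite("pics/crop2.png",np.hstack([a,b]));print(r.sense()["eef_pos"])
E
```

```text
[490.66726097 165.5771091  240.74365659]
```

View pics/crop2.png

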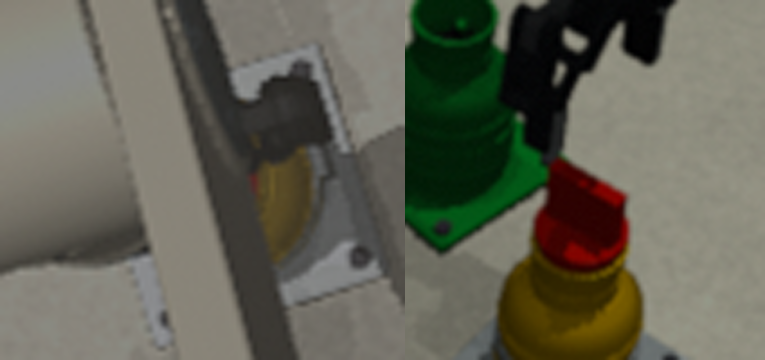

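The crop shows the gripper above the stopper, with one finger to the wing's far side (545,150) and the other to its near side (640,50). Nothing is in the way below. I'll shift 3 mm in y and descend.

Request:
apply_moves --series "0.1 -0.3 0.7 0 0 0 -1;0 0 0.7 0 0 0 -1;0 0 0.7 0 0 0 -1;0 0 0.7 0 0 0 -1;0 0 0.7 0 0 0 -1;0 0 0.7 0 0 0 -1;0 0 0.7 0 0 0 -1;0 0 0.7 0 0 0 -1;0 0 0.6 0 0 0 -1;0 0 0 0 0 0 -1"

```text
clock: 3.53
eef_pos: [490.0, 169.2, 177.0]
tcp_rot: [3.142, 0.002, 0.31]
contact_force: [0.9, 0.5, -0.1]
opening: 0.998
```

Request:
apply_moves --series "0 0 0 0 0 0 1;0 0 0 0 0 0 1;0 0 0 0 0 0 1;0 0 0 0 0 0 1;0 0 0 0 0 0 1;0 0 0 0 0 0 1;0 0 0 0 0 0 1;0 0 0 0 0 0 1;0 0 0 0 0 0 1;0 0 0 0 0 0 1"

```text
clock: 4.37
eef_pos: [491.1, 169.6, 179.0]
tcp_rot: [-3.141, -0.001, 0.31]
contact_force: [-0.7, 0.1, 6.6]
opening: 0.108
```

The push upward suggests the closing tips touch the flange. I'll reopen a little, rise 4 mm and close again.

Request:
apply_moves --series "0 0 0 0 0 0 0;0 0 0 0 0 0 0;0 0 -0.2 0 0 0 0;0 0 -0.2 0 0 0 0;0 0 0 0 0 0 0;0 0 0 0 0 0 1;0 0 0 0 0 0 1;0 0 0 0 0 0 1;0 0 0 0 0 0 1;0 0 0 0 0 0 1"

```text
clock: 5.2
eef_pos: [490.9, 169.5, 182.7]
tcp_rot: [-3.142, -0.001, 0.31]
contact_force: [-0.1, 1.0, 3.5]
opening: 0.107
```

Request:
apply_moves --series "0 0 0 0 0 0 1;0 0 0 0 0 0 1;0 0 0 0 0 0 1;0 0 0 0 0 0 1;0 0 0 0 0 0 1;0 0 0 0 0 0 1;0 0 0 0 0 0 1;0 0 0 0 0 0 1;0 0 0 0 0 0 1;0 0 0 0 0 0 1"

```text
clock: 6.03
eef_pos: [490.9, 169.5, 182.7]
tcp_rot: [-3.142, -0.0, 0.31]
contact_force: [-0.3, -0.1, 5.9]
opening: 0.107
```

The opening stays at 0.107 after re-closing, so the leftover load is just pad swing. Now I'll twist counter-clockwise in two stages, checking the torque.

Request:
apply_moves --series "0 0 -0.1 0 0 -0.04 1;0 0 0 0 0 -0.04 1;0 0 0 0 0 -0.04 1;0 0 0 0 0 -0.04 1;0 0 0 0 0 -0.04 1;0 0 0 0 0 -0.04 1;0 0 0 0 0 -0.04 1;0 0 0 0 0 -0.04 1;0 0 0 0 0 -0.04 1;0 0 0 0 0 -0.04 1"

```text
clock: 6.87
eef_pos: [490.3, 169.3, 182.9]
tcp_rot: [-3.141, 0.001, 0.712]
contact_force: [0.4, -0.1, -1.5]
opening: 0.104
```

```bash
python3 -c "
from rig import r
s=r.sense();print(s['wrist_torque'],s['contact_force'],s['eef_pos'],s['tcp_rot'])"
```

```text
[ 0.04236721 -0.14525639 -0.1398127 ] [ 0.43337642 -0.09768485 -1.52169841] [490.30845556 169.25221526 182.88109316] [-3.14123594e+00  9.05907698e-04  7.11584840e-01]
```

The wrist torque is about 0.14 N m, as expected for the seat turning. I'll continue to about 0.84 rad.

Request:
apply_moves --series "0 0 0 0 0 -0.05 1;0 0 0 0 0 -0.05 1;0 0 0 0 0 -0.05 1;0 0 0 0 0 -0.05 1;0 0 0 0 0 -0.05 1;0 0 0 0 0 -0.05 1;0 0 0 0 0 -0.05 1;0 0 0 0 0 -0.05 1;0 0 0 0 0 -0.03 1;0 0 0 0 0 0 1"

```text
clock: 7.7
eef_pos: [490.4, 169.2, 182.9]
tcp_rot: [-3.141, 0.001, 1.141]
contact_force: [0.1, 0.8, -2.1]
opening: 0.108
```

```bash
python3 - <<'E'
from h import *
s=r.grab_frame("scene")
cv2.imwrite("pics/crop3.png",cv2.resize(s[125:225,320:420],(500,500),interpolation=cv2.INTER_CUBIC));s=r.sense();print(s["wrist_torque"],s["tcp_rot"])
E
```

```text
[-0.01631263 -0.17383465 -0.04575496] [-3.14097980e+00  6.68438265e-04  1.13916641e+00]
```

View pics/crop3.png

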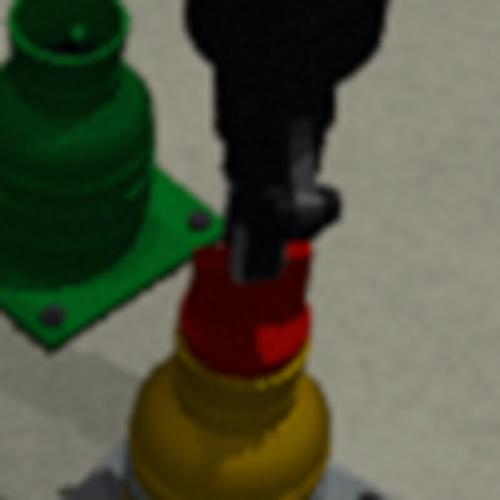

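The crop shows the wing (250,270) turned with the fingers, broad face towards the camera, and the stopper still seated. The pads hold only its upper part. Now I'll lift gently.

Request:
apply_moves --series "0 0 -0.1 0 0 0 1;0 0 -0.2 0 0 0 1;0 0 -0.2 0 0 0 1;0 0 -0.2 0 0 0 1;0 0 -0.2 0 0 0 1;0 0 -0.2 0 0 0 1;0 0 -0.2 0 0 0 1;0 0 -0.2 0 0 0 1;0 0 -0.2 0 0 0 1;0 0 -0.2 0 0 0 1"

```text
clock: 8.58
eef_pos: [490.7, 169.4, 202.7]
tcp_rot: [-3.142, -0.0, 1.14]
contact_force: [-0.9, 0.2, -1.4]
opening: 0.106
```

Low force: it comes free. I'll lift on to about 290.

Request:
apply_moves --series "0 0 -0.5 0 0 0 1;0 0 -0.5 0 0 0 1;0 0 -0.8 0 0 0 1;0 0 -1 0 0 0 1;0 0 -1 0 0 0 1;0 0 -1 0 0 0 1;0 0 -1 0 0 0 1;0 0 -1 0 0 0 1;0 0 -1 0 0 0 1;0 0 -1 0 0 0 1"

```text
clock: 9.42
eef_pos: [490.7, 169.4, 291.6]
tcp_rot: [3.141, -0.0, 1.14]
contact_force: [0.7, -0.3, -2.8]
opening: 0.112
```

```bash
python3 - <<'E'
from h import *
s=r.grab_frame("scene")
cv2.imwrite("pics/crop4.png",cv2.resize(s[65:245,280:460],(540,540),interpolation=cv2.INTER_CUBIC));s=r.sense();print(s["contact_force"],s["eef_pos"])
E
```

```text
[ 0.08108657 -0.23968302  0.13823056] [491.63870353 169.74187926 293.56498601]
```

View pics/crop4.png

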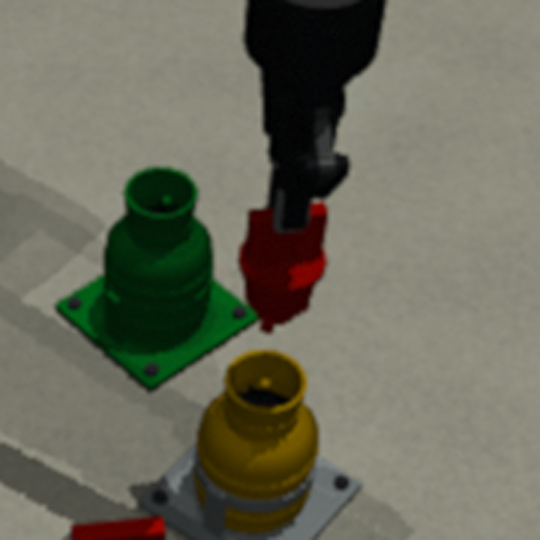

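The crop shows the stopper at (285,265), hanging upright and clear of the open bottle neck at (265,380). Its underside is about 78 mm below the TCP. Now over to the tray.

Request:
apply_moves --series "-0.6 0.3 0 0 0 0 1;-1.2 0.6 0 0 0 0 1;-1.8 0.9 0 0 0 0 1;-2 1 0 0 0 0 1;-2 1 0 0 0 0 1;-2 1 0 0 0 0 1;-2 1 0 0 0 0 1;-2 1 0 0 0 0 1;-2 1 0 0 0 0 1;-2 1 0 0 0 0 1"

```text
clock: 10.3
eef_pos: [496.5, -28.7, 289.8]
tcp_rot: [-3.141, 0.001, 1.14]
contact_force: [0.5, -0.6, -1.7]
opening: 0.112
```

Request:
apply_moves --series "-2 1 0 0 0 0 1;-2 1 0 0 0 0 1;-2 1 0 0 0 0 1;-2 1 0 0 0 0 1;-2 1 0 0 0 0 1;-2 1 0 0 0 0 1;-2 1 0 0 0 0 1;-1.8 0.9 0 0 0 0 1;-1.2 0.6 0 0 0 0 1;-0.6 0.3 0 0 0 0 1"

```text
clock: 11.13
eef_pos: [503.1, -225.6, 289.9]
tcp_rot: [-3.141, 0.0, 1.138]
contact_force: [0.3, 0.1, -1.8]
opening: 0.107
```

Request:
apply_moves --series "0 0 1 0 0 0 1;0 0 2 0 0 0 1;0 0 2.5 0 0 0 1;0 0 2.5 0 0 0 1;0 0 2.5 0 0 0 1;0 0 2.5 0 0 0 1;0 0 2 0 0 0 1;0 0 1.5 0 0 0 1;0 0 1 0 0 0 1;0 0 0.5 0 0 0 1"

```text
clock: 11.97
eef_pos: [502.6, -222.6, 108.6]
tcp_rot: [-3.139, -0.0, 1.14]
contact_force: [-0.6, 0.8, -2.3]
opening: 0.112
```

Request:
apply_moves --series "0 0 0.2 0 0 0 1;0 0 0.2 0 0 0 1;0 0 0.2 0 0 0 1;0 0 0.2 0 0 0 1;0 0 0.2 0 0 0 1;0 0 0.2 0 0 0 1;0 0 0.1 0 0 0 1;0 0 0.1 0 0 0 1;0 0 0.1 0 0 0 1;0 0 0 0 0 0 1"

```text
clock: 12.8
eef_pos: [503.4, -223.9, 95.3]
tcp_rot: [-3.141, -0.0, 1.14]
contact_force: [0.5, -0.0, -2.6]
opening: 0.108
```

```bash
python3 - <<'E'
from h import *
s=r.grab_frame("scene")
cv2.imwrite("pics/crop5.png",cv2.resize(s[210:390,130:310],(540,540),interpolation=cv2.INTER_CUBIC));s=r.sense();print(s["contact_force"],s["eef_pos"])
E
```

```text
[-0.04390245 -0.25619976 -1.75051411] [ 503.49860759 -223.90452498   95.41703963]
```

View pics/crop5.png

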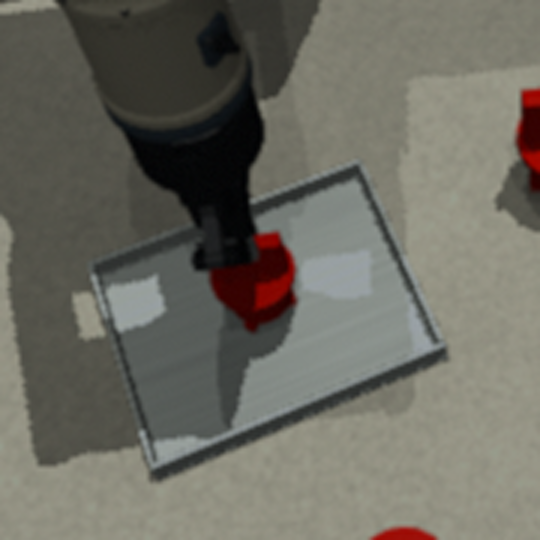

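The stopper at (255,285) is near the tray's middle, upright and a little above the floor. I'll lower it slowly until it touches.

Request:
apply_moves --series "0 0 0.1 0 0 0 1;0 0 0.1 0 0 0 1;0 0 0.1 0 0 0 1;0 0 0.1 0 0 0 1;0 0 0.1 0 0 0 1;0 0 0.1 0 0 0 1;0 0 0.1 0 0 0 1;0 0 0.1 0 0 0 1;0 0 0.1 0 0 0 1;0 0 0.1 0 0 0 1"

```text
clock: 13.68
eef_pos: [503.5, -223.9, 85.4]
tcp_rot: [-3.142, -0.0, 1.14]
contact_force: [-0.6, -0.2, -1.5]
opening: 0.106
```

Request:
apply_moves --series "0 0 0.05 0 0 0 1;0 0 0.05 0 0 0 1;0 0 0.05 0 0 0 1;0 0 0.05 0 0 0 1;0 0 0.05 0 0 0 1;0 0 0 0 0 0 1;0 0 0 0 0 0 1;0 0 0 0 0 0 1;0 0 0 0 0 0 1;0 0 0 0 0 0 1"

```text
clock: 14.52
eef_pos: [503.6, -223.9, 83.0]
tcp_rot: [3.142, -0.0, 1.14]
contact_force: [0.7, -0.3, -0.7]
opening: 0.103
```

Request:
apply_moves --series "0 0 0.05 0 0 0 1;0 0 0.05 0 0 0 1;0 0 0.05 0 0 0 1;0 0 0 0 0 0 1;0 0 0 0 0 0 1;0 0 0 0 0 0 1;0 0 0 0 0 0 1;0 0 0 0 0 0 1;0 0 0 0 0 0 1;0 0 0 0 0 0 1"

```text
clock: 15.35
eef_pos: [503.7, -224.0, 81.7]
tcp_rot: [3.141, -0.0, 1.14]
contact_force: [-1.4, 0.4, 4.7]
opening: 0.104
```

Contact: the force has turned to +4.7 N. Now I'll open slowly, then rise straight up.

Request:
apply_moves --series "0 0 0 0 0 0 0.7;0 0 0 0 0 0 0.6;0 0 0 0 0 0 0.5;0 0 0 0 0 0 0.3;0 0 0 0 0 0 0;0 0 0 0 0 0 -0.3;0 0 0 0 0 0 -0.6;0 0 0 0 0 0 -0.6;0 0 0 0 0 0 -0.6;0 0 0 0 0 0 -0.6"

```text
clock: 16.18
eef_pos: [503.6, -223.9, 81.5]
tcp_rot: [3.142, -0.0, 1.14]
contact_force: [-0.0, -0.5, 0.3]
opening: 0.798
```

Request:
apply_moves --series "0 0 -0.3 0 0 0 -0.6;0 0 -0.6 0 0 0 -0.6;0 0 -1 0 0 0 -0.6;0 0 -1.5 0 0 0 -0.6;0 0 -2 0 0 0 -0.6;0 0 -2 0 0 0 -0.6;0 0 -2 0 0 0 -0.6;0 0 -2 0 0 0 -0.6;0 0 -1 0 0 0 -0.6;0 0 0 0 0 0 -0.6"

```text
clock: 17.02
eef_pos: [505.0, -224.6, 208.6]
tcp_rot: [3.137, -0.0, 1.14]
contact_force: [0.5, 0.1, 0.2]
opening: 0.803
```

```bash
python3 - <<'E'
from h import *
s=r.grab_frame("scene");cv2.imwrite("pics/end.png",s);s=r.sense();print(s["contact_force"],s["eef_pos"],s["opening"])
E
```

```text
[-1.20282484  0.09234723 -0.27344834] [ 504.18647006 -224.2143889   206.79463622] 0.7996368469787545
```

View pics/end.png

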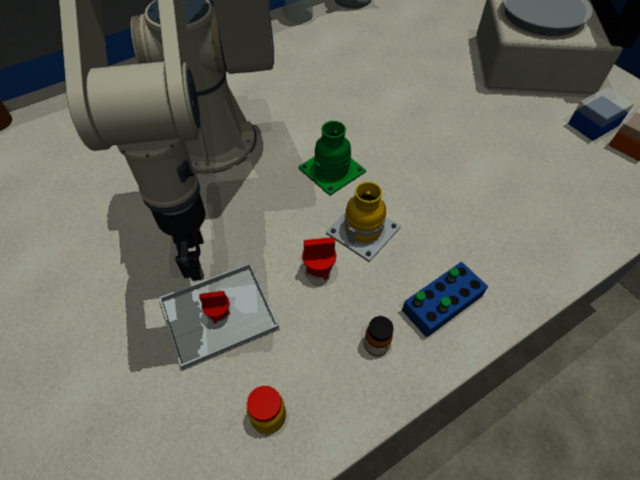

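The stopper stands upright in the tray at (214,305). The gripper is clear above it, the bottle at (367,195) is empty, and the jar, rack and pot sit at the same pixels as at the start.

```bash
python3 -c "
from rig import r
print(r.sign_off())"
```

```text
the job is handed in; nothing more can be done
None
```

The stuck red stopper is out of the yellow bottle and stands upright near the middle of the tray, released. I handed the job in at about 17 s.

- **Twist:** I gripped the wing at 80 N and turned the tool about 0.83 rad counter-clockwise. The wrist torque was about 0.14 N m while turning, close to the 0.15 given. The seat angle itself can't be read, but a picture showed the wing turned with the fingers.
- **Lift and placing:** The stopper came out with only about 2 N of force. I lowered it until the tool read 4.7 N of contact, then opened and rose straight up.
- **Last checks:** The final picture shows the gripper clear of the stopper and the bottle neck empty. The jar, rack and pot look to be at their starting pixels, judged by eye. The tool force was about 1 N, which is noise level.
- **Disagreements:** The first grip pushed the tool up with 6.6 N, so I regripped 4 mm higher. About 6 N remained until the twist, which I put down to the pads swinging forward as they close. The opening read about 9 mm by simple scaling on the 12 mm wing, but the grip held throughout.

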